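Put the gouge away and close up the box

TASK

Put the yellow-handled gouge back in the empty middle of the open gouge box, lying flat between the two dark-handled ones with its blade pointing the same way as theirs. Then lower the loose lid onto the box until it sits flush all round, and swing the red-tipped latch all the way down over it. Set things down rather than dropping them, and leave everything else on the bench where it is.

Things in the scene. Friction and masses are not known exactly. Their poses are not given: they have to be found in the camera images.
- box: Fixed open wooden box, brown, brass corners, dark green floor: 196 (x) x 160 (y) x 50 mm high, walls and floor 7 mm thick (inside 182 x 146 x 43 mm). Origin: centre of its underside; z up, x along its long side. Blades of the gouges in it point to +x; latch on its +y side near the +x end. The dark gouges lie along x at y = +58 and -58 mm; the lane between them is about 90 mm wide.
- gouge: Loose gouge to put away, 0.08 to 0.14 kg, lying flat: yellow handle 85 long x 26 wide x 24 mm high, then a brass ferrule and steel blade, 158 mm overall. Origin: centre of the handle's underside; x along the tool towards the blade, z up. Handle's rear end at x = -42.5 mm, blade's end at +115.5, mid-length at +36; balances at about x = +15 mm.
- gouge_tip (a point): Cutting end of the yellow gouge's blade, 115.5 mm from the gouge's origin along its x and 12 mm above its underside.
- lid: Loose wooden lid, 0.2 to 0.34 kg, right way up on the bench. Pale board 196 (x) x 160 (y) x 9 mm on a plug 176 x 140 x 10 mm that drops inside the box with 3 mm to spare each side. Origin: centre of the plug's underside; z up, x along the long side. Seated, the board rests on the box's rim, this origin 40 mm above the box's origin. Fits either way round.
- lid_handle (a point): Centre of the lid's dark grip bar, 80 mm long (along the lid's x), 18 mm wide (y), 28 mm high, standing on the middle of the board; this point is 33 mm above the lid's origin, 14 mm above the board and 14 mm below the bar's top.
- latch (a joint): Swing latch on the box, rad: 0 fully down, level, 2 to 6 mm above the seated lid's board; pi/2 upright; up to 2.0 leaning outwards, away from the box. Starts open at 1.7 to 1.95 and stays where it is left; moving it takes about 2 N at its tip. Its axis runs along the box's x; closing swings the tip up over the pivot and down towards the box's -y.
- latch_pivot (a point): The latch's hinge axis, at (70, 93, 68) mm in the box's frame.
- latch_tip (a point): A point in the red grip of the latch, 55 mm from the pivot (box frame when closed: 70, 38, 68 mm). The latch is a steel bar with a red grip 20 mm wide and 13 mm thick that covers 35 to 65 mm from the pivot; open, it stands up to 137 mm above the bench, so carry things over it clear of that.
- neighbour_a: Dark-handled gouge lying loose in the box, same shape as the yellow one, on the box's +y side. Origin: centre of its handle's underside, x towards its blade.
- neighbour_b: Dark-handled gouge lying loose in the box on its -y side, otherwise as the other.
- offcut: Bystander: reddish wood block 120 x 50 x 32 mm. Origin under its centre.
- brush: Bystander: brush 170 mm long, lying.
- plaque: Bystander: carved round wooden plaque, 150 mm across, 20 mm thick, lying flat. Origin under its centre.
- oil_bottle: Bystander: amber bottle 60 mm across, 150 mm tall, standing. Origin under its centre.
- wax_jar: Bystander: white jar 72 mm across, 70 mm tall. Origin under its centre.
- mallet: Bystander: round wooden mallet standing on its head, 84 mm across, 215 mm tall. Origin under its centre.
Not all that is in view belongs to the job. Of the things that look like the gouge, take the one that is nearest to the robot's base at the start. Leave any green look-alike of the neighbour_b alone.

How it is judged:
By the outcome, as a careful person would: the job done as asked, in the order asked, and still so for the second after the job is handed in, with the robot touching nothing.
It also fails if it takes over 67 s, if anything falls off the work surface, if the arm or the gripper's body presses on something with over 40 N, if the wrist force passes 120 N, or if a joint passes its speed limit or range.

ROBOT

A 6-joint arm with a two-finger parallel gripper is mounted at the origin on the work surface. World frame = base frame: x ahead of the robot, y to its left, z up, the work surface at z = 0. Lengths are in m, angles in rad, forces in N, time in s.
With the tool pointing down it reaches from about 0.3 to 0.775 m from the base axis. Payload 14.6 kg.
Tool frame: the origin (TCP) lies midway between the tips of the shut fingers; the grasp point (between the pads) lies 19 mm behind it (tcp_to_grasp is the distance from the TCP to the grasp point, in m); z points along the fingers, y is the line along which they close (so a half turn about z gives the same grasp; the last joint's range is limited). The gripper opens to 94 mm and grips with 3 to 60 N. Pads are 16 mm wide; open, the fingers measure 119 mm over their backs; the gripper's body (75 mm by 177 mm) begins 78 mm behind the grasp point.
Start: joints at [1.064, 0.3, 1.521, -0, 1.321, -0.067], TCP at [0.234, 0.498, 0.205] pointing down, gripper open.
Joint ranges: [-3.03, 3.03], [-0.79, 2.21], [0.23, 2.52], [-1.04, 4.18], [0, 3.07], [-2.55, 2.55]. Speed limits (rad/s): [2.22, 2.22, 2.57, 3.14, 3.14, 3.14].

INTERFACE

Orientations are given as [roll, pitch, yaw] about the fixed x, y, z axes, in that order (R = Rz(yaw) Ry(pitch) Rx(roll)).
In Python, from station import * gives the robot as it stands.
- The arm moves only by the tool send_rows, never from a script. Its argument "motion" is a list of rows, each a list of 3 entries, a list of its own where there are three numbers: the shift along the tool's x, y, z in units of 0.03 m (1.0 is 0.03 m), then the turn, a rotation vector about the tool's x, y, z in units of 0.12 rad (1.0 is 0.12 rad), then the opening, from -1 (shut) to 1 (fully open). In form: [[[x, y, z], [rx, ry, rz], grip], ...]. A call has 1 to 12 rows; each row shifts and turns the commanded pose from where the row before left it, along the tool's axes as they then stand; what a row does not reach is not made up. A row lasts 1/10 s, in which the tool goes at most 50 mm and 8.59 degrees, less where a joint would pass 70% of its speed; a pose out of reach is approached as far as the arm can. A call with a number of a shift or a turn outside -1 to 1 is refused whole. A call with a gripper value outside its range is refused whole. The fingers move at their own pace and stop on an object; "squeeze" is the grip in N (left out, the last holds). Time passes only in rows, so rows that do not move let the fingers close. It gives the time, the measured TCP pose, the force, the opening and the grip force at its end, in the units of the state.
- get_obs(): the state, without advancing time (a new reading comes with each control period).
- camera(name): name is "side" or "top" or "wrist"; returns a dict with "pixels" (480x640x3 uint8, red, green, blue), "depth" (480x640 float32, m along the optical axis (not along the pixel's ray), 0 where there is no reading), "fx", "fy", "cx", "cy" (pixels), "rvec" (rotation vector, rad) and "tvec" (3), from world to camera coordinates, as OpenCV has them. Camera axes: x right, y down, z forward; pixel columns grow to the right and rows downward; lengths in m; the calibration is good to about 2 mm. A picture is of the moment at which its call begins.
- hand_in(): hands the job in; it is judged then, once.
The state is a dict: "time_s": time; "qpos": joint angles; "joint_vel": joint speeds; "tau": joint torques, N m; "ee_pos": TCP position; "eef_rot": TCP orientation; "force": force on the tool from outside, world axes, zero at the start; "moment": the same for the moment, N m; "grip_width": finger opening in m; "grip_force": force on a finger pad.
Only numpy, scipy, OpenCV 4.12 (cv2) and the standard library are available. Lean on these libraries where they do the work, as an engineer would, in place of code of your own. Each camera call takes 0.05 s, during which the arm holds its last target. There are 200 camera calls.

## Working session

There is one attempt and no reset: what is moved stays moved. The work goes in short steps, Python scripts to look and compute and a tool call to move; the robot and the scene stay as the last step left them, time stands still between calls to the robot, and variables do not carry over. Pictures are saved under pics/ and viewed, at most 10 in all, crops included, and the job is handed in when it is done.

Besides the shell and the picture viewer there is one more tool, called after "Emit:" by a JSON object that holds its "op" and its "data". send_rows: Moves the arm, as the interface text tells. Its arguments: {"type":"object","properties":{"motion":{"type":"array"},"squeeze":{"type":"number"}},"required":["motion"]}

```bash
mkdir -p pics; ls
cat > h.py <<'E'
from station import *
import numpy as np, cv2
def snap(n,f):
    c=camera(n); cv2.imwrite('pics/'+f+'.png',c['pixels'][:,:,::-1]); np.savez('pics/'+f+'.npz',**c); return c
def world(c,u,v,z=None):
    R=cv2.Rodrigues(np.array(c['rvec'],float))[0]; t=np.array(c['tvec'],float).ravel()
    r=np.array([(u-c['cx'])/c['fx'],(v-c['cy'])/c['fy'],1.])
    o=-R.T@t; d=R.T@r
    if z is None: s=float(c['depth'][int(round(v)),int(round(u))])
    else: s=(z-o[2])/d[2]
    return o+s*d
E
python3 - <<'E'
from h import *
snap('top','t0');snap('side','s0')
print(get_obs())
E
```

```text
pics
{'time_s': 0.1, 'qpos': array([ 1.06435808e+00,  3.00410421e-01,  1.52152789e+00, -1.65701126e-05,
        1.32071124e+00, -6.65875198e-02]), 'joint_vel': array([ 0.00115496, -0.00080836, -0.00198022,  0.00063141,  0.00071128,
       -0.00097583]), 'tau': array([ 3.91953508e-04, -5.32646728e+01, -3.53281224e+01,  7.08750193e-02,
        2.35506683e-02, -4.62723790e-05]), 'ee_pos': array([0.2340746 , 0.4974351 , 0.20494212]), 'eef_rot': array([-3.14053703e+00, -5.43093670e-05,  2.70174601e+00]), 'force': array([ 0.41199523, -1.90136428,  0.43910638]), 'moment': array([-0.03914682, -0.01139969,  0.00305358]), 'grip_force': 0.0, 'grip_width': 0.09397249482388338}
```

View pics/t0.png

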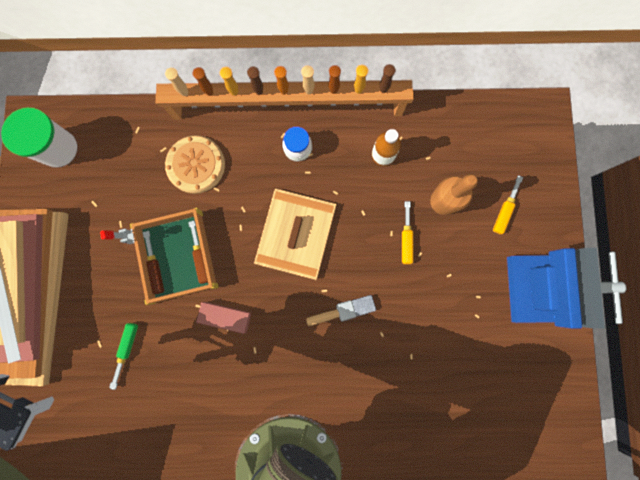

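View pics/s0.png

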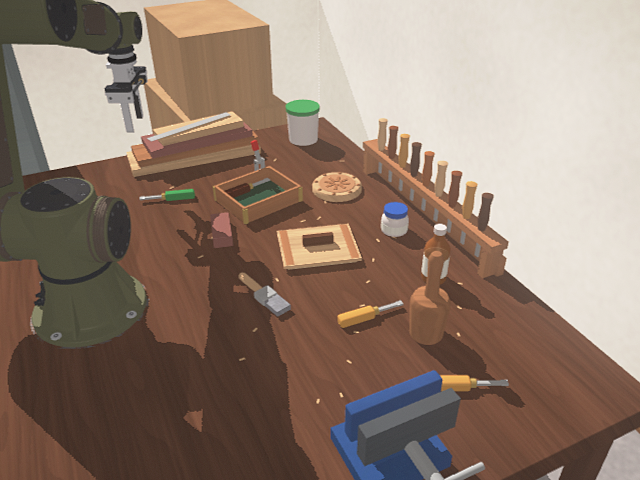

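The top view shows the target gouge with its handle at (408,245) and tip at (408,204). The lid is at (297,233). The box is centred near (173,256), with the latch's red grip at (107,235). I'll enlarge these.

Run:
```python
from h import *
im=cv2.imread('pics/t0.png')
def cr(x0,y0,w,h,s): return cv2.resize(im[y0:y0+h,x0:x0+w],None,fx=s,fy=s,interpolation=cv2.INTER_CUBIC)
M=np.zeros((600,800,3),np.uint8)
a=cr(95,195,130,115,3.4); M[:a.shape[0],:a.shape[1]]=a   # 442x391
b=cr(250,185,90,100,3.9); M[:b.shape[0],445:445+b.shape[1]]=b #351x390
g=cr(370,198,80,70,3.0); M[391:391+g.shape[0]][:209,:240]=g[:209]
cv2.imwrite('pics/m0.png',M)
c=np.load('pics/t0.npz')
R=cv2.Rodrigues(c['rvec'])[0];print('cam',-R.T@c['tvec'].ravel(),R.round(3),c['fx'])
for n,u,v,z in [('bc',132,225,.05),('bc',200,210,.05),('bc',214,288,.05),('bc',148,303,.05),('g tail',407,263,.012),('gtip',408,203,.012),('lidh',297,233,.045)]:
    print(n,world(c,u,v,z).round(4),world(c,u,v).round(4))
```

```text
cam [ 0.41524417 -0.08838153  1.10383435] [[-0.014 -1.    -0.005]
 [-0.991  0.015 -0.136]
 [ 0.136  0.003 -0.991]] 439.2735831312976
bc [0.5876 0.3751 0.05  ] [0.5872 0.3739 0.0527]
bc [0.6223 0.2103 0.05  ] [0.6287 0.2196 0.0172]
bc [0.4326 0.1725 0.05  ] [0.4333 0.1816 0.0131]
bc [0.3995 0.3286 0.05  ] [0.3995 0.3285 0.0505]
g tail [ 0.4881 -0.2968  0.012 ] [ 0.4877 -0.2954  0.0193]
gtip [ 0.6399 -0.3055  0.012 ] [ 0.6394 -0.305   0.0142]
lidh [ 0.5628 -0.026   0.045 ] [ 0.5627 -0.026   0.0456]
```

View pics/m0.png

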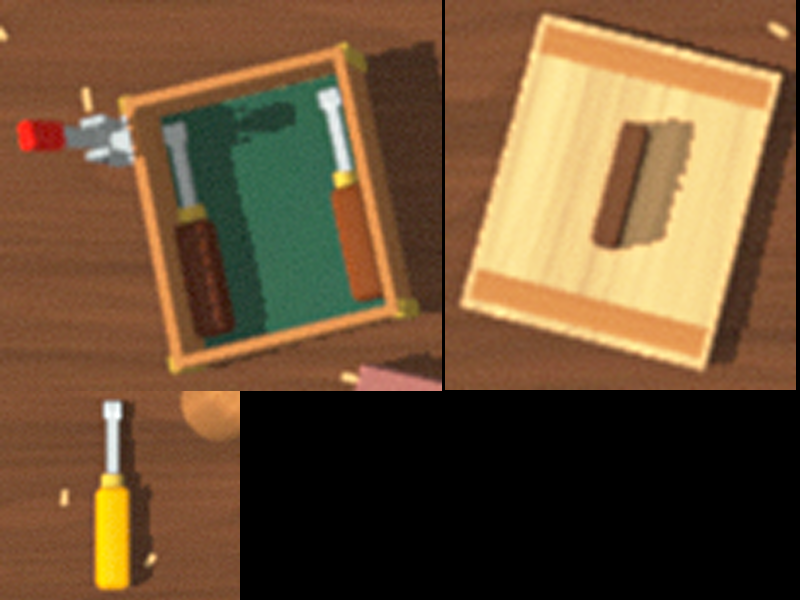

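The mosaic shows the box rim corners, at about (131,223), (197,208), (212,286) and (147,303) in the full image, with both blades pointing up-image. The lid's grip bar runs along its long side. I'll fit rectangles to depth points next.

Run:
```python
from h import *
c=dict(np.load('pics/t0.npz'))
R=cv2.Rodrigues(c['rvec'])[0];t=c['tvec'].ravel()
v,u=np.mgrid[0:480,0:640];d=c['depth']
P=(np.stack([(u-c['cx'])/c['fx']*d,(v-c['cy'])/c['fy']*d,d],-1)-t)@R
np.save('pics/P.npy',P)
def rect(x0,x1,y0,y1,z0,z1,n,col=None):
    m=np.zeros(d.shape,bool);m[y0:y1,x0:x1]=1
    m&=(P[...,2]>z0)&(P[...,2]<z1)&(d>0)
    if col is not None: m&=col
    q=P[m]; r=cv2.minAreaRect((q[:,:2]*1000).astype(np.float32)); print(n,len(q),'c',np.round(r[0],1),'size',np.round(r[1],1),'ang',round(r[2],2),'z',np.round(np.percentile(q[:,2],[5,50,95]),4)); return q
rect(126,222,200,312,.045,.057,'box')
rect(245,345,180,290,.013,.025,'lid')
rect(245,345,180,290,.040,.055,'bar')
px=c['pixels'].astype(int); yel=(px[...,0]>150)&(px[...,2]<80)&(px[...,1]>100)
q=rect(395,425,200,270,.012,.04,'handle',yel)
q=rect(395,425,195,270,.006,.04,'gouge')
s=q[:,:2]; mu=s.mean(0);U,S,V=np.linalg.svd(s-mu);print(mu,V[0],np.degrees(np.arctan2(*V[0][::-1])))
red=(px[...,0]>150)&(px[...,1]<60)&(px[...,2]<60)
m=red&(u<126)&(u>95)&(v>220)&(v<250); print('red',P[m].mean(0),P[m].min(0),P[m].max(0))
print(bool,[ (n,P[y,x].round(4)) for n,x,y in [('a',152,280),('abl',147,240),('b',200,270),('bbl',193,230)]])
```

```text
box 1029 c [511.4 285.3] size [200.4 182.4] ang 13.23 z [0.0462 0.0503 0.0536]
lid 4683 c [566.8 -19.4] size [160.4 196.4] ang 74.52 z [0.0164 0.0197 0.023 ]
bar 245 c [566.6 -19.6] size [18.3 80.2] ang 74.89 z [0.0432 0.0475 0.0505]
handle 371 c [ 533.8 -297.5] size [24.9 93. ] ang 87.22 z [0.0155 0.0234 0.0273]
gouge 486 c [ 563.9 -306.5] size [ 53.8 156.7] ang 76.81 z [0.0125 0.0223 0.0271]
[ 0.54693049 -0.29756015] [-0.99843273  0.05596496] 176.79176793809384
red [0.55515687 0.40027375 0.12343152] [0.54610921 0.3916326  0.10770152] [0.56464913 0.40989824 0.13328069]
<class 'bool'> [('a', array([0.4544, 0.3279, 0.0328])), ('abl', array([0.5532, 0.3461, 0.0277])), ('b', array([0.4769, 0.2114, 0.0338])), ('bbl', array([0.5771, 0.2341, 0.0235]))]
```

Run:
```python
from h import *
from scipy.optimize import minimize
P=np.load('pics/P.npy');c=np.load('pics/t0.npz')
q=P[200:312,126:222].reshape(-1,3);q=q[(q[:,2]>.046)&(q[:,2]<.055)][:,:2]*1000
def cost(p):
    a=np.radians(p[2]);w=(q-p[:2])@np.array([[np.cos(a),-np.sin(a)],[np.sin(a),np.cos(a)]])
    k=np.abs(w)-[94.5,76.5]
    d=np.where((k>0).all(1),np.hypot(*k.T),np.abs(k.max(1)))
    return np.minimum(d,8).__pow__(2).mean()
r=min((minimize(cost,[510+a,272+b,13.2],method='Nelder-Mead') for a in(-5,5) for b in(-5,5)),key=lambda r:r.fun);print(r.x,r.fun)
m=P[170:218,428:482].reshape(-1,3);m=m[m[:,2]>.03];print('mallet',m.min(0),m.max(0)); 
m=m[(m[:,2]>.07)&(m[:,2]<.1)];print(m.min(0),m.max(0))
# neighbours in box frame
a=np.radians(r.x[2]);A=np.array([[np.cos(a),-np.sin(a)],[np.sin(a),np.cos(a)]])
w=P[205:300,135:215].reshape(-1,3);xy=(w[:,:2]*1000-r.x[:2])@A
for s in(1,-1):
    k=(w[:,2]>.012)&(w[:,2]<.035)&(xy[:,1]*s>38)&(xy[:,1]*s<68)&(abs(xy[:,0])<88);print(s,xy[k].min(0),xy[k].max(0),np.median(xy[k],0))
x=np.array([555.2,400.3])-r.x[:2];print('latch red box frame',x@A)
```

```text
[513.03587795 277.83431937  13.43558354] 7.4938434732928725
mallet [ 0.41524417 -0.43786033  0.03007918] [ 0.68673753 -0.08838153  1.10383435]
[ 0.60496502 -0.43786033  0.07008962] [ 0.68673753 -0.35759831  0.09999842]
1 [-82.73305559  40.039446  ] [86.68767242 67.84130378] [-21.47117709  55.51039216]
-1 [-84.78952046 -67.75466596] [ 83.91092446 -38.68654189] [-20.91991213 -57.0013093 ]
latch red box frame [ 69.46531036 109.3170928 ]
```

Emit:
{"op": "send_rows", "data": {"motion": [[[0, 0, 0], [0, 0, -0.8], 0.3], [[0, 0, 0], [0, 0, -0.8], 0.3], [[0, 0, 0], [0, 0, -0.8], 0.3], [[0, 0, 0], [0, 0, -0.8], 0.3], [[-0.41, -0.92, 0], [0, 0, 0], 0.3], [[-0.41, -0.92, 0], [0, 0, 0], 0.3], [[-0.41, -0.92, 0], [0, 0, 0], 0.3], [[-0.41, -0.92, 0], [0, 0, 0], 0.3], [[-0.41, -0.92, 0], [0, 0, 0], 0.3], [[-0.41, -0.92, 0], [0, 0, 0], 0.3], [[-0.41, -0.92, 0], [0, 0, 0], 0.3], [[-0.41, -0.92, 0], [0, 0, 0], 0.3]], "squeeze": 25}}

```text
time_s: 1.3
ee_pos: [0.3202, 0.2705, 0.2053]
eef_rot: [-3.141, -0.0, 3.086]
force: [0.6, 0.2, -0.0]
grip_width: 0.0612
grip_force: 0.0
```

Emit:
{"op": "send_rows", "data": {"motion": [[[-0.41, -0.92, 0], [0, 0, 0], 0.3], [[-0.41, -0.92, 0], [0, 0, 0], 0.3], [[-0.41, -0.92, 0], [0, 0, 0], 0.3], [[-0.41, -0.92, 0], [0, 0, 0], 0.3], [[-0.41, -0.92, 0], [0, 0, 0], 0.3], [[-0.41, -0.92, 0], [0, 0, 0], 0.3], [[-0.41, -0.92, 0], [0, 0, 0], 0.3], [[-0.41, -0.92, 0], [0, 0, 0], 0.3], [[-0.41, -0.92, 0], [0, 0, 0], 0.3], [[-0.41, -0.92, 0], [0, 0, 0], 0.3], [[-0.41, -0.92, 0], [0, 0, 0], 0.3], [[-0.41, -0.92, 0], [0, 0, 0], 0.3]]}}

```text
time_s: 2.5
ee_pos: [0.4492, -0.0685, 0.2053]
eef_rot: [3.142, -0.0, 3.086]
force: [0.0, 0.6, -0.1]
grip_width: 0.0613
grip_force: 0.0
```

Emit:
{"op": "send_rows", "data": {"motion": [[[-0.41, -0.92, 0], [0, 0, 0], 0.3], [[-0.41, -0.92, 0], [0, 0, 0], 0.3], [[-0.41, -0.92, 0], [0, 0, 0], 0.3], [[-0.41, -0.92, 0], [0, 0, 0], 0.3], [[-0.41, -0.92, 0], [0, 0, 0], 0.3], [[-0.41, -0.92, 0], [0, 0, 0], 0.3], [[-0.41, -0.92, 0.3], [0, 0, 0], 0.3], [[-0.41, -0.92, 0.6], [0, 0, 0], 0.3], [[0, 0, 0.9], [0, 0, 0], 0.3], [[0, 0, 0], [0, 0, 0], 0.3], [[0, 0, 0], [0, 0, 0], 0.3]]}}

```text
time_s: 3.6
ee_pos: [0.5348, -0.2929, 0.1517]
eef_rot: [3.141, -0.001, 3.086]
force: [0.4, -0.9, 0.7]
grip_width: 0.0613
grip_force: 0.0
```

Emit:
{"op": "send_rows", "data": {"motion": [[[0, -0.15, 1], [0, 0, 0], 0.3], [[0, 0, 1], [0, 0, 0], 0.3], [[0, 0, 1], [0, 0, 0], 0.3], [[0, 0, 1], [0, 0, 0], 0.3], [[0, 0, 0.5], [0, 0, 0], 0.3], [[0, 0, 0.36], [0, 0, 0], 0.3], [[0, 0, 0], [0, 0, 0], 0.3], [[0, 0, 0], [0, 0, 0], -0.6], [[0, 0, 0], [0, 0, 0], -0.6], [[0, 0, 0], [0, 0, 0], -0.6], [[0, 0, 0], [0, 0, 0], -0.6]], "squeeze": 25}}

```text
time_s: 4.7
ee_pos: [0.5349, -0.2978, 0.0062]
eef_rot: [-3.141, 0.001, 3.086]
force: [-0.3, -1.8, -0.2]
grip_width: 0.0325
grip_force: 0.0
```

Emit:
{"op": "send_rows", "data": {"motion": [[[0, 0, 0], [0, 0, 0], -0.6], [[0, 0, 0], [0, 0, 0], -0.6]]}}

```text
time_s: 4.9
ee_pos: [0.5348, -0.2978, 0.006]
eef_rot: [-3.141, 0.0, 3.086]
force: [-1.4, -0.5, 3.9]
grip_width: 0.0258
grip_force: 25.0
```

Emit:
{"op": "send_rows", "data": {"motion": [[[0, 0, -0.5], [0, 0, 0], -0.6], [[0, 0, -0.9], [0, 0, 0], -0.6], [[0, 0, -0.9], [0, 0, 0], -0.6], [[0, 0, -0.9], [0, 0, 0], -0.6], [[0, 0, -0.8], [0, 0, -0.8], -0.6], [[0, 0, 0], [0, 0, -0.8], -0.6], [[0, 0, 0], [0, 0, -0.8], -0.6], [[-0.13, 0.5, 0], [0, 0, 0], -0.6], [[-0.13, 0.94, 0], [0, 0, 0], -0.6], [[-0.13, 0.94, 0], [0, 0, 0], -0.6], [[-0.13, 0.94, 0], [0, 0, 0], -0.6], [[-0.13, 0.94, 0], [0, 0, 0], -0.6]]}}

```text
time_s: 6.1
ee_pos: [0.5238, -0.1666, 0.1261]
eef_rot: [3.141, 0.0, -2.912]
force: [1.5, -0.0, -0.7]
grip_width: 0.026
grip_force: 25.0
```

Emit:
{"op": "send_rows", "data": {"motion": [[[-0.13, 0.94, 0], [0, 0, 0], -0.6], [[-0.13, 0.94, 0], [0, 0, 0], -0.6], [[-0.13, 0.94, 0], [0, 0, 0], -0.6], [[-0.13, 0.94, 0], [0, 0, 0], -0.6], [[-0.13, 0.94, 0], [0, 0, 0], -0.6], [[-0.13, 0.94, 0], [0, 0, 0], -0.6], [[-0.13, 0.94, 0], [0, 0, 0], -0.6], [[-0.13, 0.94, 0], [0, 0, 0], -0.6], [[-0.13, 0.94, 0], [0, 0, 0], -0.6], [[-0.13, 0.94, 0], [0, 0, 0], -0.6], [[-0.13, 0.94, 0], [0, 0, 0], -0.6], [[-0.13, 0.94, 0], [0, 0, 0], -0.6]]}}

```text
time_s: 7.3
ee_pos: [0.4909, 0.1732, 0.1261]
eef_rot: [3.141, 0.0, -2.912]
force: [-0.5, 0.1, -1.1]
grip_width: 0.0261
grip_force: 25.0
```

Emit:
{"op": "send_rows", "data": {"motion": [[[-0.13, 0.94, 0], [0, 0, 0], -0.6], [[-0.13, 0.94, 0], [0, 0, 0], -0.6], [[-0.13, 0.8, 0], [0, 0, 0], -0.6], [[0, 0, 0], [0, 0, 0], -0.6], [[0, 0, 0], [0, 0, 0], -0.6]]}}

```text
time_s: 7.8
ee_pos: [0.484, 0.2526, 0.1258]
eef_rot: [-3.141, -0.0, -2.91]
force: [0.9, 0.4, -0.8]
grip_width: 0.0257
grip_force: 25.0
```

Run:
```python
from h import *
a=snap('top','t1');b=snap('wrist','w1')
cv2.imwrite('pics/m1.png',np.hstack([cv2.resize(a['pixels'][180:330,90:250],(400,375)),cv2.resize(b['pixels'],(400,375))])[:,:,::-1])
```

```text
(no output)
```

View pics/m1.png

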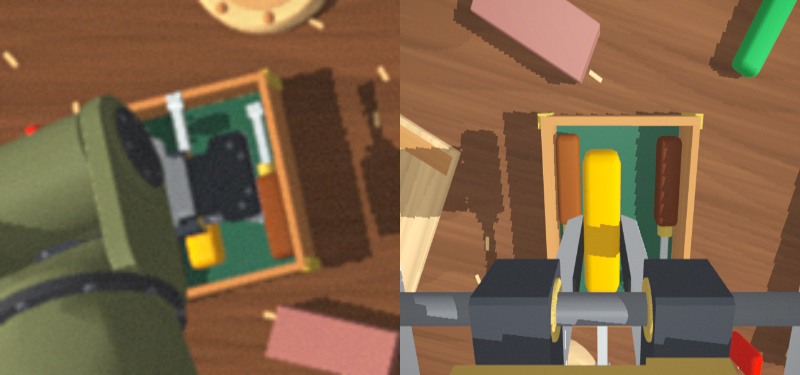

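The picture shows the gouge held parallel to the box and still about 18 mm short in box y. The dark handles on both sides are clear.

Emit:
{"op": "send_rows", "data": {"motion": [[[-0.05, 0.3, 0], [0, 0, 0], -0.6], [[-0.05, 0.3, 0], [0, 0, 0], -0.6], [[0, 0, 0.8], [0, 0, 0], -0.6], [[0, 0, 0.8], [0, 0, 0], -0.6], [[0, 0, 0.8], [0, 0, 0], -0.6], [[0, 0, 0.6], [0, 0, 0], -0.6], [[0, 0, 0.3], [0, 0, 0], -0.6], [[0, 0, 0.2], [0, 0, 0], -0.6], [[0, 0, 0.12], [0, 0, 0], -0.6], [[0, 0, 0], [0, 0, 0], -0.6]]}}

```text
time_s: 8.9
ee_pos: [0.4837, 0.2706, 0.0173]
eef_rot: [3.141, 0.0, -2.91]
force: [-0.6, -0.2, -0.9]
grip_width: 0.0261
grip_force: 25.0
```

Emit:
{"op": "send_rows", "data": {"motion": [[[0, 0, 0.05], [0, 0, 0], -0.6], [[0, 0, 0.05], [0, 0, 0], -0.6], [[0, 0, 0.03], [0, 0, 0], -0.6], [[0, 0, 0], [0, 0, 0], -0.6]]}}

```text
time_s: 9.3
ee_pos: [0.4836, 0.2704, 0.0132]
eef_rot: [-3.142, 0.0, -2.909]
force: [-0.0, -0.2, -1.2]
grip_width: 0.0256
grip_force: 25.0
```

Emit:
{"op": "send_rows", "data": {"motion": [[[0, 0, 0.04], [0, 0, 0], -0.6], [[0, 0, 0], [0, 0, 0], -0.6]]}}

```text
time_s: 9.5
ee_pos: [0.4837, 0.2705, 0.013]
eef_rot: [3.142, 0.0, -2.909]
force: [-5.7, -2.6, 11.3]
grip_width: 0.026
grip_force: 25.0
```

Emit:
{"op": "send_rows", "data": {"motion": [[[0, 0, 0.03], [0, 0, 0], -0.6], [[0, 0, 0], [0, 0, 0], -0.6]]}}

```text
time_s: 9.7
ee_pos: [0.4838, 0.2705, 0.0129]
eef_rot: [3.142, 0.001, -2.909]
force: [-10.6, -4.7, 22.7]
grip_width: 0.0257
grip_force: 25.0
```

Emit:
{"op": "send_rows", "data": {"motion": [[[0, 0, -0.07], [0, 0, 0], -0.1], [[0, 0, 0], [0, 0, 0], -0.1], [[0, 0, 0], [0, 0, 0], -0.1], [[0, 0, 0], [0, 0, 0], -0.1], [[0, 0, -0.3], [0, 0, 0], -0.1], [[0, 0, -0.9], [0, 0, 0], -0.1], [[0, 0, -0.9], [0, 0, 0], -0.1], [[0, 0, -0.9], [0, 0, 0], -0.1], [[0, 0, -0.9], [0, 0, 0], -0.1], [[-0.04, -0.9, 0], [0, 0, 0], 0], [[-0.04, -0.9, 0], [0, 0, 0], 0], [[-0.04, -0.9, 0], [0, 0, 0], 0]]}}

```text
time_s: 10.9
ee_pos: [0.5059, 0.1916, 0.131]
eef_rot: [3.142, 0.001, -2.909]
force: [-0.2, 0.6, 0.4]
grip_width: 0.0469
grip_force: 0.0
```

Emit:
{"op": "send_rows", "data": {"motion": [[[-0.04, -0.9, 0], [0, 0, 0], 0], [[-0.04, -0.9, 0], [0, 0, 0], 0], [[-0.04, -0.9, 0], [0, 0, 0], 0], [[-0.04, -0.9, 0], [0, 0, 0], 0], [[-0.05, -0.9, 0], [0, 0, 0], 0], [[-0.05, -0.9, 0], [0, 0, 0], 0], [[-0.05, -0.9, 0], [0, 0, 0], 0], [[-0.05, -0.9, 0], [0, 0, 0], 0], [[0, 0, 0], [0, 0, 0.83], 0], [[0, 0, 0], [0, 0, 0.83], 0], [[0, 0, 0], [0, 0, 0.83], 0], [[0, 0, 0], [0, 0, 0.83], 0]]}}

```text
time_s: 12.1
ee_pos: [0.5659, -0.0154, 0.1307]
eef_rot: [3.142, 0.0, 2.971]
force: [-0.1, -0.1, -0.0]
grip_width: 0.047
grip_force: 0.0
```

Emit:
{"op": "send_rows", "data": {"motion": [[[0, 0, 0], [0, 0, 0.83], 0], [[0, 0, 0], [0, 0, 0], 0], [[0, 0, 0], [0, 0, 0], 0]]}}

```text
time_s: 12.4
ee_pos: [0.566, -0.0153, 0.1305]
eef_rot: [3.142, 0.0, 2.879]
force: [0.5, 0.4, 0.4]
grip_width: 0.0469
grip_force: 0.0
```

Run:
```python
from h import *
from scipy.optimize import minimize
a=snap('top','t2');b=snap('wrist','w2')
cv2.imwrite('pics/m2.png',np.hstack([cv2.resize(a['pixels'][180:330,90:250],(400,375)),cv2.resize(b['pixels'],(400,375))])[:,:,::-1])
def cloud(c):
    R=cv2.Rodrigues(np.array(c['rvec'],float))[0];t=np.array(c['tvec'],float).ravel();d=c['depth']
    v,u=np.mgrid[0:480,0:640]
    return (np.stack([(u-c['cx'])/c['fx']*d,(v-c['cy'])/c['fy']*d,d],-1)-t)@R
Pt=cloud(a)
q=Pt[200:312,126:222].reshape(-1,3)
def fit(q,x0):
    q=q[(q[:,2]>.046)&(q[:,2]<.055)][:,:2]*1000
    def cost(p):
        an=np.radians(p[2]);w=(q-p[:2])@np.array([[np.cos(an),-np.sin(an)],[np.sin(an),np.cos(an)]])
        k=np.abs(w)-[94.5,76.5]
        d=np.where((k>0).all(1),np.hypot(*k.T),np.abs(k.max(1)))
        return np.minimum(d,8).__pow__(2).mean()
    r=minimize(cost,x0,method='Nelder-Mead');return len(q),r.x,r.fun
print('top box',fit(q,[511,276,13.2]))
# tool-hand measured lid from wrist: bar
Pw=cloud(b)
m=(Pw[...,2]>.035)&(Pw[...,2]<.055)&(abs(Pw[...,0]-.5667)<.06)&(abs(Pw[...,1]+.0195)<.06)
r=cv2.minAreaRect((Pw[m][:,:2]*1000).astype(np.float32));print('bar',m.sum(),r)
px=a['pixels'].astype(int);y=(px[...,0]>150)&(px[...,2]<80)&(px[...,1]>100)
m=np.zeros_like(y);m[200:310,130:215]=1;m&=y
s=Pt[m];print('yellow',len(s),cv2.minAreaRect((s[:,:2]*1000).astype(np.float32)),np.percentile(s[:,2],[5,50,95]))
```

```text
top box (993, array([513.05016255, 277.56254804,  13.31971209]), np.float64(7.307987846243526))
bar 2911 ((565.36083984375, -18.899024963378906), (17.796289443969727, 79.83615112304688), 74.86071014404297)
yellow 979 ((501.410400390625, 286.1607666015625), (248.4228515625, 187.5651092529297), 13.22033405303955) [0.00193243 0.03438632 0.05268875]
```

View pics/m2.png

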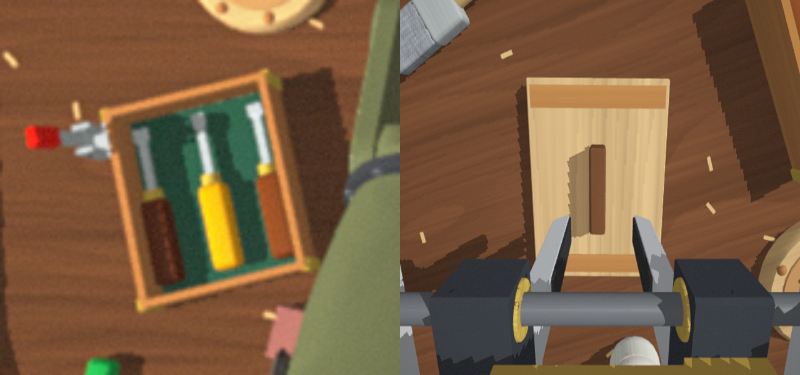

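Top view: the yellow gouge lies flat, parallel between the two dark ones, blade the same way. Wrist view: the lid's edges are aligned with the fingers, and the bar at (597,190) lies between them.

Emit:
{"op": "send_rows", "data": {"motion": [[[-0.03, -0.13, 0.8], [0, 0, 0], 0], [[0, 0, 0.9], [0, 0, 0], 0], [[0, 0, 0.9], [0, 0, 0], 0], [[0, 0, 0.6], [0, 0, 0], 0], [[0, 0, 0.36], [0, 0, 0], 0], [[0, 0, 0], [0, 0, 0], 0], [[0, 0, 0], [0, 0, 0], -0.9], [[0, 0, 0], [0, 0, 0], -0.9], [[0, 0, 0], [0, 0, 0], -0.9], [[0, 0, 0], [0, 0, 0], -0.9], [[0, 0, 0], [0, 0, 0], -0.9]], "squeeze": 40}}

```text
time_s: 13.6
ee_pos: [0.5661, -0.0194, 0.0239]
eef_rot: [3.142, 0.001, 2.876]
force: [-1.4, -0.3, 4.9]
grip_width: 0.0177
grip_force: 40.0
```

Emit:
{"op": "send_rows", "data": {"motion": [[[0, 0, 0], [0, 0, 0], -0.9], [[0, 0, 0], [0, 0, 0], -0.9]]}}

```text
time_s: 13.8
ee_pos: [0.5661, -0.0193, 0.0239]
eef_rot: [3.142, 0.001, 2.876]
force: [-1.6, -0.2, 5.5]
grip_width: 0.0178
grip_force: 40.0
```

Emit:
{"op": "send_rows", "data": {"motion": [[[0, 0, -0.3], [0, 0, 0], -0.9], [[0, 0, -0.8], [0, 0, 0], -0.9], [[0, 0, -0.9], [0, 0, 0], -0.9], [[0, 0, -0.9], [0, 0, 0], -0.9], [[0, 0, 0], [0, 0, -0.83], -0.9], [[0, 0, 0], [0, 0, -0.83], -0.9], [[0, 0, 0], [0, 0, -0.83], -0.9], [[0, 0, 0], [0, 0, -0.83], -0.9], [[0, 0, 0], [0, 0, -0.83], -0.9], [[-0.04, 0.5, 0], [0, 0, 0], -0.9], [[-0.04, 0.8, 0], [0, 0, 0], -0.9], [[-0.04, 0.8, 0], [0, 0, 0], -0.9]]}}

```text
time_s: 15.0
ee_pos: [0.5542, 0.0442, 0.1104]
eef_rot: [3.141, -0.0, -2.913]
force: [-0.4, -0.1, -3.2]
grip_width: 0.0176
grip_force: 40.0
```

Emit:
{"op": "send_rows", "data": {"motion": [[[-0.04, 0.8, 0], [0, 0, 0], -0.9], [[-0.04, 0.8, 0], [0, 0, 0], -0.9], [[-0.04, 0.8, 0], [0, 0, 0], -0.9], [[-0.04, 0.8, 0], [0, 0, 0], -0.9], [[-0.05, 0.8, 0], [0, 0, 0], -0.9], [[-0.05, 0.8, 0], [0, 0, 0], -0.9], [[-0.05, 0.8, 0], [0, 0, 0], -0.9], [[-0.05, 0.8, 0], [0, 0, 0], -0.9], [[-0.04, 0.8, 0], [0, 0, 0], -0.9], [[-0.04, 0.7, 0], [0, 0, 0], -0.9], [[0, 0, 0], [0, 0, 0], -0.9], [[0, 0, 0], [0, 0, 0], -0.9]]}}

```text
time_s: 16.2
ee_pos: [0.5125, 0.277, 0.1103]
eef_rot: [-3.141, -0.001, -2.91]
force: [0.8, -0.4, -3.9]
grip_width: 0.0177
grip_force: 40.0
```

Run:
```python
from h import *
a=snap('side','s3');b=snap('wrist','w3');o=get_obs();print(o['ee_pos'],o['eef_rot'],o['force'])
cv2.imwrite('pics/m3.png',np.hstack([cv2.resize(a['pixels'][100:260,170:340],(400,376)),cv2.resize(b['pixels'],(400,376))])[:,:,::-1])
```

```text
[0.51295926 0.27610265 0.11033561] [-3.14144395e+00 -3.31465649e-04 -2.91065777e+00] [ 0.11550367 -0.34533721 -2.74190275]
```

View pics/m3.png

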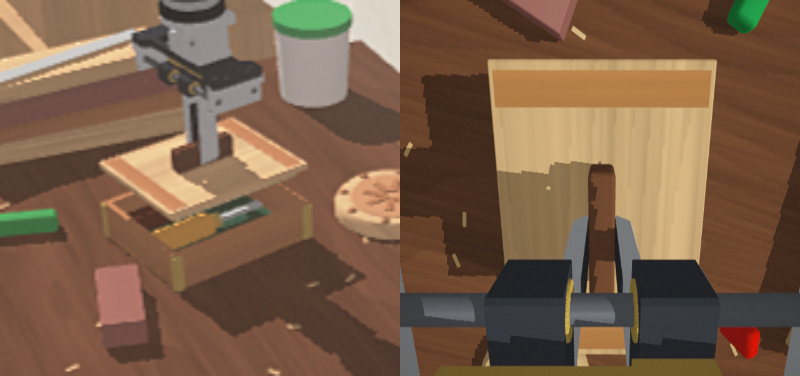

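The lid is level above the box, roughly concentric, with the latch's red grip clear at the lower right (740,340). I'll lower it now.

Emit:
{"op": "send_rows", "data": {"motion": [[[0, 0.03, 0.3], [0, 0, -0.02], -0.9], [[0, 0, 0.5], [0, 0, 0], -0.9], [[0, 0, 0.3], [0, 0, 0], -0.9], [[0, 0, 0.1], [0, 0, 0], -0.9], [[0, 0, 0.08], [0, 0, 0], -0.9], [[0, 0, 0.08], [0, 0, 0], -0.9], [[0, 0, 0], [0, 0, 0], -0.9]]}}

```text
time_s: 17.0
ee_pos: [0.5129, 0.2774, 0.0695]
eef_rot: [-3.142, 0.0, -2.907]
force: [0.1, -0.3, -2.7]
grip_width: 0.0175
grip_force: 40.0
```

Emit:
{"op": "send_rows", "data": {"motion": [[[0, 0, 0.06], [0, 0, 0], -0.9], [[0, 0, 0.06], [0, 0, 0], -0.9], [[0, 0, 0.04], [0, 0, 0], -0.9], [[0, 0, 0], [0, 0, 0], -0.9]]}}

```text
time_s: 17.4
ee_pos: [0.5128, 0.2774, 0.0646]
eef_rot: [-3.142, -0.0, -2.907]
force: [0.5, 1.9, -2.3]
grip_width: 0.0178
grip_force: 40.0
```

Emit:
{"op": "send_rows", "data": {"motion": [[[0, 0, 0.03], [0, 0, 0], -0.9], [[0, 0, 0.02], [0, 0, 0], -0.9], [[0, 0, 0], [0, 0, 0], -0.9]]}}

```text
time_s: 17.7
ee_pos: [0.513, 0.2775, 0.064]
eef_rot: [3.142, 0.001, -2.907]
force: [-2.8, -1.6, 4.1]
grip_width: 0.018
grip_force: 40.0
```

The lid is seated: z matches at 0.064 and the force has reversed. I'll release it, retreat up, and check for clutter on the latch's outer side.

Emit:
{"op": "send_rows", "data": {"motion": [[[0, 0, -0.03], [0, 0, 0], -0.1], [[0, 0, 0], [0, 0, 0], -0.1], [[0, 0, 0], [0, 0, 0], -0.1], [[0, 0, 0], [0, 0, 0], -0.1], [[0, 0, -0.3], [0, 0, 0], -0.1], [[0, 0, -0.9], [0, 0, 0], -0.1], [[0, 0, -0.9], [0, 0, 0], -0.1], [[0, 0, -0.9], [0, 0, 0], -1], [[0, 0, -0.6], [0, 0, 0], -1], [[0, 0, 0], [0, 0, 0], -1], [[0, 0, 0], [0, 0, 0], -1]], "squeeze": 20}}

```text
time_s: 18.8
ee_pos: [0.5128, 0.2773, 0.1718]
eef_rot: [-3.142, -0.0, -2.907]
force: [-0.6, -0.3, -1.1]
grip_width: 0.0142
grip_force: 0.0
```

Run:
```python
from h import *
P=np.load('pics/P.npy').reshape(-1,3)
a=np.radians(13.38);A=np.array([[np.cos(a),-np.sin(a)],[np.sin(a),np.cos(a)]]);B=np.array([513,277.6])
w=(P[:,:2]*1000-B)@A; 
for y0 in range(120,300,20):
    k=(abs(w[:,0]-70)<60)&(w[:,1]>y0)&(w[:,1]<y0+20)&(P[:,2]<.9); print(y0,np.percentile(P[k,2],[50,99]).round(3) if k.any() else None)
o=get_obs();print(o['ee_pos'],o['eef_rot'],o['grip_width'])
for y in(140,112,94,78,65,55,45): print(y,(B+A@np.array([70,y])).round(1))
b=snap('wrist','w4')
cv2.imwrite('pics/w4c.png',cv2.resize(b['pixels'],(560,420))[:,:,::-1])
```

```text
120 [0.001 0.006]
140 [0.001 0.006]
160 [0.001 0.005]
180 [0.001 0.005]
200 [0.001 0.006]
220 [0.001 0.005]
240 [0.001 0.006]
260 [0.003 0.029]
280 [0.028 0.081]
[0.51275099 0.27733545 0.1718281 ] [-3.14157352e+00 -7.41508358e-05 -2.90702992e+00] 0.014158057117537976
140 [548.7 430. ]
112 [555.2 402.8]
94 [559.3 385.2]
78 [563.1 369.7]
65 [566.1 357. ]
55 [568.4 347.3]
45 [570.7 337.6]
```

View pics/w4c.png

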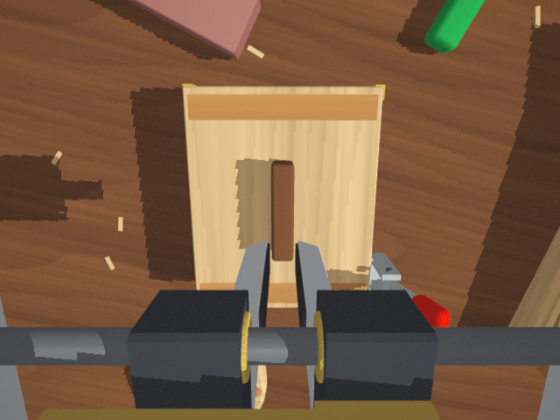

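The lid sits square on the box, with the brass corners showing evenly and the latch's red grip at (430,310). Ground outside the latch is clear, so I'll go around it with shut fingers.

Emit:
{"op": "send_rows", "data": {"motion": [[[-0.39, 0.79, 0], [0, 0, 0], -1], [[-0.39, 0.79, 0], [0, 0, 0], -1], [[-0.39, 0.79, 0], [0, 0, 0], -1], [[-0.39, 0.79, 0], [0, 0, 0], -1], [[-0.39, 0.79, 0], [0, 0, 0], -1], [[-0.39, 0.79, 0], [0, 0, 0], -1], [[0, 0, 0], [0, 0, 0], -1], [[0, 0, 0.7], [0, 0, 0], -1], [[0, 0, 0.7], [0, 0, 0], -1], [[0, 0, 0.6], [0, 0, 0], -1], [[0, 0, 0], [0, 0, 0], -1]]}}

```text
time_s: 19.95
ee_pos: [0.5469, 0.4305, 0.1083]
eef_rot: [-3.139, -0.006, -2.907]
force: [-0.2, 0.5, -0.7]
grip_width: 0.0005
grip_force: 0.0
```

Emit:
{"op": "send_rows", "data": {"motion": [[[0, -0.5, -0.1], [0, 0, 0], -1], [[0, -0.47, -0.03], [0, 0, 0], -1], [[0, -0.3, -0.1], [0, 0, 0], -1], [[0, -0.3, -0.03], [0, 0, 0], -1], [[0, 0, 0], [0, 0, 0], -1]]}}

```text
time_s: 20.45
ee_pos: [0.5598, 0.3849, 0.1208]
eef_rot: [3.142, 0.001, -2.908]
force: [-0.2, 0.2, 0.5]
grip_width: 0.0008
grip_force: 0.0
```

Emit:
{"op": "send_rows", "data": {"motion": [[[0, -0.27, 0.07], [0, 0, 0], -1], [[0, -0.27, 0.17], [0, 0, 0], -1], [[0, -0.23, 0.17], [0, 0, 0], -1], [[0, -0.2, 0.23], [0, 0, 0], -1], [[0, -0.1, 0.17], [0, 0, 0], -1], [[0, -0.1, 0.2], [0, 0, 0], -1], [[0, 0, 0], [0, 0, 0], -1]]}}

```text
time_s: 21.15
ee_pos: [0.5669, 0.3516, 0.0884]
eef_rot: [-3.141, -0.002, -2.907]
force: [0.6, 0.5, 0.4]
grip_width: 0.0006
grip_force: 0.0
```

Run:
```python
from h import *
a=snap('side','s5');b=snap('wrist','w5');o=get_obs();print(o['ee_pos'],o['eef_rot'],o['force'])
cv2.imwrite('pics/m5.png',np.hstack([cv2.resize(a['pixels'][100:260,170:340],(400,376)),cv2.resize(b['pixels'],(400,376))])[:,:,::-1])
```

```text
[0.56700913 0.3521169  0.08924652] [-3.14147515e+00 -7.69840551e-04 -2.90697656e+00] [0.00579735 1.02571236 1.37259219]
```

View pics/m5.png

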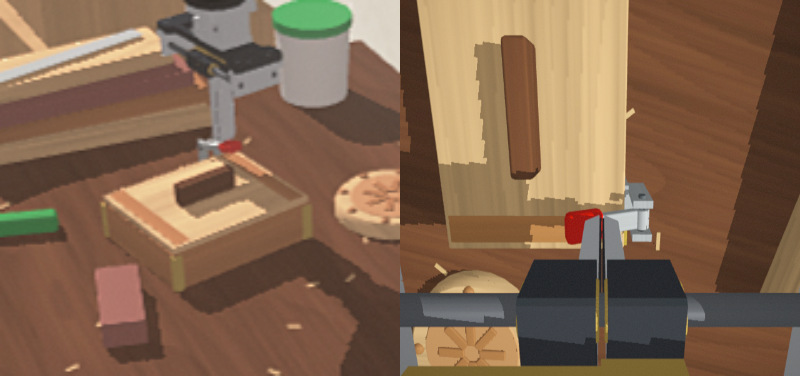

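The latch is now leaning over the lid, with its red grip at (583,225) under the fingertip. I'll press it the rest of the way down.

Emit:
{"op": "send_rows", "data": {"motion": [[[0, -0.2, 0.15], [0, 0, 0], -1], [[0, -0.15, 0.15], [0, 0, 0], -1], [[0, -0.1, 0.1], [0, 0, 0], -1], [[0, 0, 0.07], [0, 0, 0], -1], [[0, 0, 0], [0, 0, 0], -1]]}}

```text
time_s: 21.75
ee_pos: [0.5703, 0.3387, 0.0751]
eef_rot: [-3.141, -0.001, -2.907]
force: [-0.5, 0.0, 0.1]
grip_width: 0.0001
grip_force: 0.0
```

Emit:
{"op": "send_rows", "data": {"motion": [[[0, 0, 0.03], [0, 0, 0], -1], [[0, 0, 0], [0, 0, 0], -1]]}}

```text
time_s: 21.95
ee_pos: [0.5704, 0.339, 0.0748]
eef_rot: [-3.141, 0.0, -2.907]
force: [-0.9, -1.4, 0.9]
grip_width: 0.0004
grip_force: 0.7
```

Emit:
{"op": "send_rows", "data": {"motion": [[[0, 0, 0.03], [0, 0, 0], -1], [[0, 0, 0.03], [0, 0, 0], -1], [[0, 0, 0], [0, 0, 0], -1]]}}

```text
time_s: 22.25
ee_pos: [0.5706, 0.3391, 0.0745]
eef_rot: [3.142, 0.001, -2.907]
force: [-4.6, -3.9, 13.9]
grip_width: 0.0005
grip_force: 6.9
```

Emit:
{"op": "send_rows", "data": {"motion": [[[0, 0, 0.03], [0, 0, 0], -1], [[0, 0, 0], [0, 0, 0], -1]]}}

```text
time_s: 22.45
ee_pos: [0.5707, 0.3391, 0.0743]
eef_rot: [3.141, 0.002, -2.907]
force: [-7.8, -6.1, 20.0]
grip_width: 0.0001
grip_force: 9.9
```

The latch has hit its stop, at z 0.0743 against an expected 0.0745. I'll retreat and verify.

Emit:
{"op": "send_rows", "data": {"motion": [[[0, 0, -0.2], [0, 0, 0], -1], [[0, 0, -0.5], [0, 0, 0], -1], [[0, 0, -0.9], [0, 0, 0], -1], [[0, 0, -0.9], [0, 0, 0], -1], [[0, 0, -0.9], [0, 0, 0], -1], [[0, -0.9, 0], [0, 0, 0], -1], [[0, -0.9, 0], [0, 0, 0], -1], [[0, -0.9, 0], [0, 0, 0], -1], [[0, -0.9, 0], [0, 0, 0], -1], [[0, -0.9, 0], [0, 0, 0], -1], [[0, -0.9, 0], [0, 0, 0], -1], [[0, -0.9, 0], [0, 0, 0], -1]]}}

```text
time_s: 23.65
ee_pos: [0.6145, 0.1542, 0.1748]
eef_rot: [3.142, 0.001, -2.907]
force: [0.8, -0.6, 0.5]
grip_width: 0.0003
grip_force: 0.0
```

Emit:
{"op": "send_rows", "data": {"motion": [[[0, -0.9, 0], [0, 0, 0], -1], [[0, -0.9, 0], [0, 0, 0], -1], [[0, -0.9, 0], [0, 0, 0], -1], [[0, -0.9, 0], [0, 0, 0], -1], [[0, -0.5, 0], [0, 0, 0], -1], [[0, 0, 0], [0, 0, 0], -1]]}}

```text
time_s: 24.25
ee_pos: [0.6432, 0.0342, 0.1743]
eef_rot: [-3.142, 0.0, -2.909]
force: [-1.4, -0.4, 0.0]
grip_width: 0.0004
grip_force: 0.0
```

Run:
```python
from h import *
a=snap('top','t6');b=snap('side','s6')
cv2.imwrite('pics/m6.png',np.hstack([cv2.resize(a['pixels'][180:330,90:250],(400,375)),cv2.resize(b['pixels'][100:260,170:340],(400,375))])[:,:,::-1])
c=a;R=cv2.Rodrigues(np.array(c['rvec'],float))[0];t=np.array(c['tvec'],float).ravel();d=c['depth']
v,u=np.mgrid[0:480,0:640];P=(np.stack([(u-c['cx'])/c['fx']*d,(v-c['cy'])/c['fy']*d,d],-1)-t)@R
an=np.radians(13.38);A=np.array([[np.cos(an),-np.sin(an)],[np.sin(an),np.cos(an)]])
q=P[190:320,100:250].reshape(-1,3);w=(q[:,:2]*1000-[513,277.6])@A
for sx in(-1,1):
  for sy in(-1,1):
    k=(abs(w[:,0]-sx*80)<14)&(abs(w[:,1]-sy*65)<12)&(q[:,2]<.064);print(sx,sy,k.sum(),np.median(q[k,2]).round(4))
px=c['pixels'].astype(int);m=(px[...,0]>150)&(px[...,1]<60)&(px[...,2]<60)&(u>100)&(u<220)&(v>190)&(v<300)
s=P[m];print('red',len(s),(( s[:,:2]*1000-[513,277.6])@A).mean(0),np.percentile(s[:,2],[10,50,90]))
s0=np.load('pics/t0.npz')['pixels'].astype(int)
```

```text
-1 -1 0 nan
-1 1 118 0.0603
1 -1 110 0.0601
1 1 52 0.0604
red 79 [65.40222593 35.76808427] [0.07231124 0.07543269 0.07804388]
  return _methods._mean(a, axis=axis, dtype=dtype,
  ret = ret.dtype.type(ret / rcount)
```

View pics/m6.png

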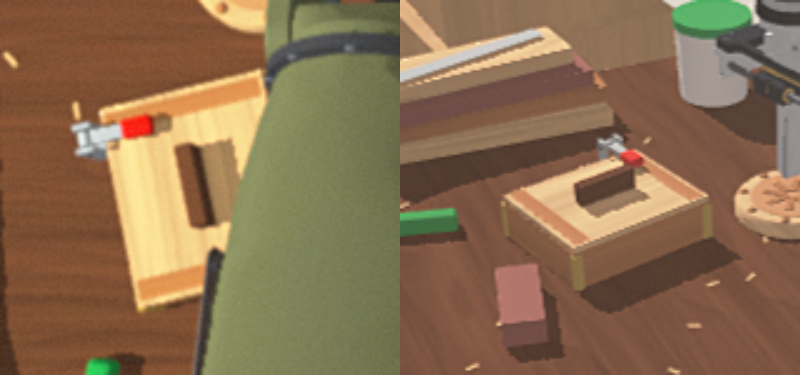

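The lid is flush: three corners read 0.060, and the fourth is hidden by the arm but level in the side view. The latch is fully down, with its red grip at (137,126) and a top height of 0.075. Nothing is touching the robot.

```bash
python3 -c "
from station import *
print(hand_in())"
```

```text
the job is handed in; nothing more can be done
None
```

I handed the job in at about 24 s: the yellow gouge lies flat between the two dark ones with its blade the same way, the lid is flush at the three corners I could measure, and the latch is pressed down to its stop.

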